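# Turn up the warming plate by four clicks and confirm

### The job

The melting pan needs more heat: with a fingertip, push the bar of the warming plate's click-stop dial round clockwise (seen from above) exactly four clicks from where it stands, without pinching the bar from both sides. Then press the round set button fully down and let it spring back. Leave the pan and the other things around the warmer where they are.

Things in the scene. Friction and masses are not known exactly. Their poses are not given: they have to be found in the camera images.
- dial (a joint): angle of the dial (rad), growing as it turns clockwise seen from above. Eight click stops 0.524 rad (30 degrees) apart: 0, 0.524, ... 3.665; end stops just outside. It starts at rest in the second one (0.524). Each click takes up to about 0.15 N m (5 N at 30 mm from the axis), most at its beginning; past half-way the dial snaps by itself into the next stop and stays there.
- dial_centre (a point): on the dial's vertical axis, on top of its disc, 87 mm above the table. Grey disc, 76 mm across, on the warmer's top, with one raised straight black bar. x points along the bar to its outer (pointer) end, z up. The bar is 14 mm thick, stands 28 mm above the disc and runs from 18 mm behind the axis to 38 mm in front of it. A white ring around it has 8 marks that thicken clockwise, one per stop.
- bar_tip (a point): point on top of the bar (115 mm above the table) near its outer end, 36 mm from the dial's axis, on a white line that marks the outer half; it turns with the dial
- bar_flank (a point): middle of the bar's counter-clockwise flank (towards +y of dial_centre), the one to push to turn clockwise: upright flat face 50 mm long, 26 mm high, 7 mm from the bar's midline; this point is 25 mm from the axis, half-way up. It turns with the dial. Fingers pressing on this and the opposite flank at once count as pinching.
- set_button (a joint): travel of the set button (m): 0 released, 0.006 fully down; a spring pushes it back, about 5 N fully down
- set_button_top (a point): centre of the top of the set button, a black round push button 28 mm across in a round grey housing on the warmer's top; its top is 96 mm above the table; pressed straight down
- warmer: the warming plate: stainless steel box 220 mm (its x) by 400 mm (its y) by 75 mm high, fixed to the table. Origin under its centre, front towards -x. On its top: the dial's axis at x 0, y +100 mm (its ring of marks is turned differently each time); the set button at x -40, y -5 mm; a dark plate 180 by 170 mm, 4 mm high, centred at x 0, y -105 mm, with the pan on it.
- pan_mid (a point): centre (half-way up) of the loose steel melting pan, an open bowl 100 mm across, 45 mm high, on the dark plate; leave it
- can_mid (a point): centre of a loose metal spray bottle, 60 mm across, 180 mm high, upright on the table beyond the warmer's dial end (+y); leave it
- cup_mid (a point): centre of a loose steel measuring cup, 70 mm across, 50 mm high, on the table beyond the warmer's other end (-y); leave it
- pin_mid (a point): centre of the wooden handle of a bench scraper lying on the table behind the warmer (+x side): handle 160 mm long, 30 mm thick, with a flat steel blade 100 mm long; leave it
There are look-alikes about, which are no part of the job. Several things look just like the part that bears can_mid: the one meant starts farthest to the robot's right.

How it is judged:
On the way, in this order (a step that is already met when the one before it is completed fails the run):
1. the dial rests four clicks clockwise of where it began (value of joint dial between 2.44 and 2.8 rad and velocity of joint dial between -0.3 and 0.3 rad/s), for 0.2 s.
2. the set button is pressed down, with the dial four clicks on (value of joint dial between 2.44 and 2.8 rad and value of joint set_button above 0.0045 m), for 0.05 s.
At the end, for the whole second after the job is handed in: the dial rests in the fourth click stop clockwise of where it began (within a third of a click); after that the set button was pressed at least 4.5 mm of its 6 mm and is up again; pan, bottle, cup and scraper are within 20 mm of where they stood, the bottle upright (value of joint dial between 2.44 and 2.8 rad and velocity of joint dial between -0.1 and 0.1 rad/s and value of joint set_button below 0.0015 m and distance of each of pan_mid, can_mid, cup_mid, pin_mid from where it was at the start of the episode below 0.02 m and angle between can_mid's own z axis and vertical below 0.2 rad); the robot touches nothing.
It fails at once if the bar is pinched: the fingers press on both of its flanks at once (contact force between the fingers and dial_c2 above 1 N and contact force between the fingers and dial_c3 above 1 N).
It fails at once if the pan, bottle, cup or scraper is lifted, carried or pushed more than 20 mm (distance of any of pan_mid, can_mid, cup_mid, pin_mid from where it was at the start of the episode above 0.02 m).
It also fails if it takes over 48 s, if anything falls off the work surface, if the arm or the gripper's body presses on something with over 40 N, if the wrist force passes 120 N, or if a joint passes its speed limit or range.

### The arm

A 6-joint arm with a two-finger parallel gripper is mounted at the origin on the work surface. World frame = base frame: x ahead of the robot, y to its left, z up, the work surface at z = 0. Lengths are in m, angles in rad, forces in N, time in s.
With the tool pointing down it reaches from about 0.375 to 0.75 m from the base axis. Payload 9 kg.
Tool frame: the origin (TCP) lies midway between the tips of the shut fingers; the grasp point (between the pads) lies 19 mm behind it; z points along the fingers, y is the direction in which the jaws open and shut (so a half turn about z gives the same grasp; the last joint's range is limited). The gripper opens to 85 mm and grips with 20 to 120 N. Pads are 22 mm wide; open, the fingers measure 114 mm over their backs; the gripper's body (76 mm by 85 mm) begins 54 mm behind the grasp point. The pads swing forward as they close: fully open they stand 13 mm farther back than shut.
Start: joints at [-1.398, 0.104, 0.097, 1.564, 0, 1.353], TCP at [0.229, -0.555, 0.198] pointing down, gripper open.
Joint ranges: [-2.99, 2.99], [-0.84, 1.86], [-1.1, 1.16], [-1.84, 2.11], [-1.51, 1.56], [-3.14, 3.14]. Speed limits (rad/s): [2.22, 2.22, 2.57, 3.14, 3.14, 3.14].

### API

Orientations are given as a rotation vector (axis times angle).
In Python, from workcell import monitor, viewer, manip gives the robot as it stands.
- The arm moves only by the tool play_rows, never from a script. Its arguments are lists of equal length, an entry for each row: "xyz": the shift along the world's x, y, z in cm, a list of three; "dr": the turn, a rotation vector about the world's x, y, z in rad, a list of three. A call has 1 to 12 rows; each row is the pose to reach, as a shift and turn from the pose measured when the call began; what a row does not reach only later rows make up. A row lasts 1/12 s, in which the tool goes at most 41.7 mm and 7.16 degrees, less where a joint would pass 70% of its speed; a pose out of reach is approached as far as the arm can. A call with a gripper value outside its range is refused whole. "hand" is the closure, from -1 (fully open) to 1 (shut), set as the call begins (left out, the last holds). The fingers move at their own pace and stop on an object; "newtons" is the grip in N (left out, the last holds). Time passes only in rows, so rows that repeat a pose let the fingers close. It gives the time, the measured TCP pose, the force and the opening at its end, in the units of the state.
- monitor.observe(): the state, without advancing time (a new reading comes with each control period).
- viewer.grab_frame(name): name is "side" or "top" or "wrist"; returns a dict with "img" (480x640x3 uint8, red, green, blue), "fx", "fy", "cx", "cy" (pixels), "view" (4x4, takes a point from world to camera coordinates). Camera axes: x right, y down, z forward; pixel columns grow to the right and rows downward; lengths in m; the calibration is good to about 2 mm. The wrist camera is an equidistant fisheye: a pixel r from the principal point sees the ray r / f radians off the axis. A picture is of the moment at which its call begins. There is no depth.
- manip.hand_in(): hands the job in, once; it reports no verdict.
The state is a dict: "time_s": time; "joint_positions": joint angles; "qd": joint speeds; "joint_torque": joint torques, N m; "eef_pos": TCP position; "tcp_rot": TCP orientation; "ft_force": force on the tool from outside, world axes, zero at the start; "wrist_torque": the same for the moment, N m; "grip_width": opening from 0.0 (shut) to 1.0 (fully open).
Only numpy, scipy, OpenCV 4.12 (cv2) and the standard library are available. Lean on these libraries where they do the work, as an engineer would, in place of code of your own. Each camera call takes 0.05 s, during which the arm holds its last target.

## Working session

There is one attempt and no reset: what is moved stays moved. The work goes in short steps, Python scripts to look and compute and a tool call to move; the robot and the scene stay as the last step left them, time stands still between calls to the robot, and variables do not carry over. Pictures are saved under pics/ and viewed, and the job is handed in when it is done.

Besides the shell and the picture viewer there is one more tool, called after "Emit:" as name(argument=value, ...), one argument or row to a line, values as JSON. play_rows: Moves the arm, as the interface text tells. Its arguments: {"type":"object","properties":{"xyz":{"type":"array","items":{"type":"array","items":{"type":"number"}}},"dr":{"type":"array","items":{"type":"array","items":{"type":"number"}}},"hand":{"type":"number"},"newtons":{"type":"number"}},"required":["xyz","dr"]}

```bash
mkdir -p pics
cat > h.py <<'E'
import numpy as np, cv2
from workcell import monitor, viewer, manip
def grab(n,f):
    d=viewer.grab_frame(n); cv2.imwrite(f'pics/{f}.png',d['img'][:,:,::-1]); np.savez(f'pics/{f}.npz',**d); return d
def ray(d,u,v):
    V=np.array(d['view']);R=V[:3,:3];t=V[:3,3]
    c=np.array([(u-d['cx'])/d['fx'],(v-d['cy'])/d['fy'],1]); return -R.T@t, R.T@c
def onz(d,u,v,z):
    o,r=ray(d,u,v); return o+r*(z-o[2])/r[2]
def proj(d,p):
    V=np.array(d['view']);c=V[:3,:3]@np.array(p)+V[:3,3]; return d['cx']+d['fx']*c[0]/c[2], d['cy']+d['fy']*c[1]/c[2]
E
python3 - <<'E'
from h import *
for n in ('top','side'):
    d=grab(n,n+'0'); print(n,d['fx'],d['cx'],d['cy'],np.round(d['view'],3).tolist())
s=monitor.observe(); print(s)
E
```

```text
top 501.7522583257887 314.6009838748351 235.81987554702576 [[0.027, -1.0, 0.013, 0.025], [-0.988, -0.029, -0.153, 0.569], [0.154, -0.009, -0.988, 0.889], [0.0, 0.0, 0.0, 1.0]]
side 555.3749323865934 332.7527675377542 234.7915887619316 [[-0.941, -0.339, -0.002, 0.551], [-0.253, 0.705, -0.663, 0.183], [0.226, -0.623, -0.749, 1.239], [0.0, 0.0, 0.0, 1.0]]
{'time_s': 0.1, 'joint_positions': array([-1.39767651e+00,  1.04626453e-01,  9.65788299e-02,  1.56390777e+00,
       -1.44816492e-05,  1.35307849e+00]), 'qd': array([-0.00042164, -0.00138294,  0.00331036,  0.00143901, -0.00118891,
       -0.00016535]), 'joint_torque': array([ 6.17998638e-03, -5.58210182e+01,  5.04719138e+01,  1.28885478e-02,
       -3.33337239e-04, -4.07593532e-06]), 'eef_pos': array([ 0.22851445, -0.55442666,  0.1975253 ]), 'tcp_rot': array([-3.08065989e+00, -6.09801254e-01, -1.78467548e-05]), 'ft_force': array([ 0.20110358,  0.32132715, -0.01760355]), 'wrist_torque': array([ 0.04479678, -0.03485491, -0.00251857]), 'grip_width': 0.9998835809218509}
```

View pics/top0.png

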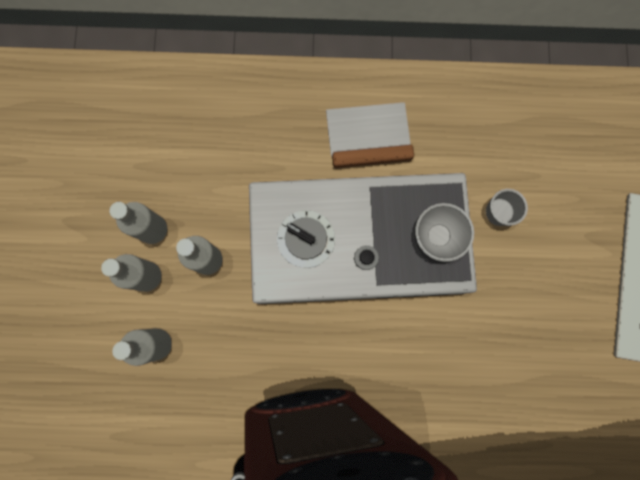

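View pics/side0.png

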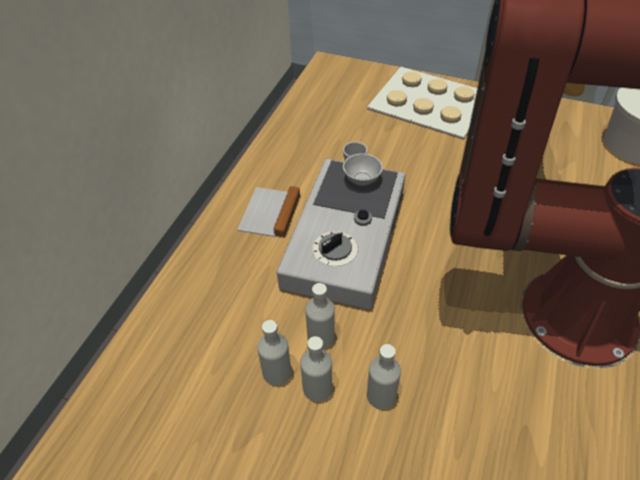

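The top view shows the dial at about (306,239), with its bar pointing up-left to (290,228). The set button is at (366,258), the pan at (444,233) and the cup at (508,209). The scraper is at (372,156), and the four bottles are at (200,255), (135,220), (130,272) and (140,347); the nearest is at (200,255). Only one dial and one round button are visible. I'll check them in a close crop.

Run:
```python
from h import *
d=np.load('pics/top0.npz'); im=cv2.imread('pics/top0.png')
c=im[195:285,245:395]; cv2.imwrite('pics/crop0.png',cv2.resize(c,None,fx=5,fy=5,interpolation=cv2.INTER_CUBIC))
d2=np.load('pics/side0.npz'); im2=cv2.imread('pics/side0.png')
c=im2[200:275,300:390]; cv2.imwrite('pics/crop1.png',cv2.resize(c,None,fx=7,fy=7,interpolation=cv2.INTER_CUBIC))
# warmer top corners approx
for p in [(250,184),(465,176),(474,293),(255,303)]: print(onz(d,*p,0.075).round(4))
```

```text
[0.6548 0.1612 0.075 ]
[ 0.6821 -0.2321  0.075 ]
[ 0.4687 -0.2441  0.075 ]
[0.4404 0.1423 0.075 ]
```

View pics/crop0.png

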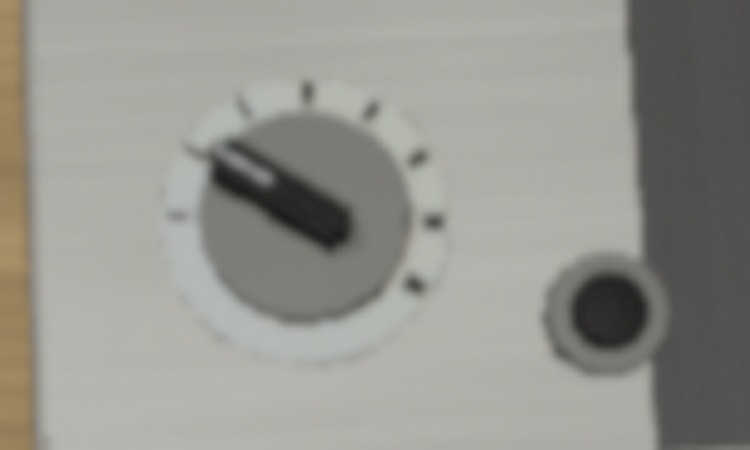

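View pics/crop1.png

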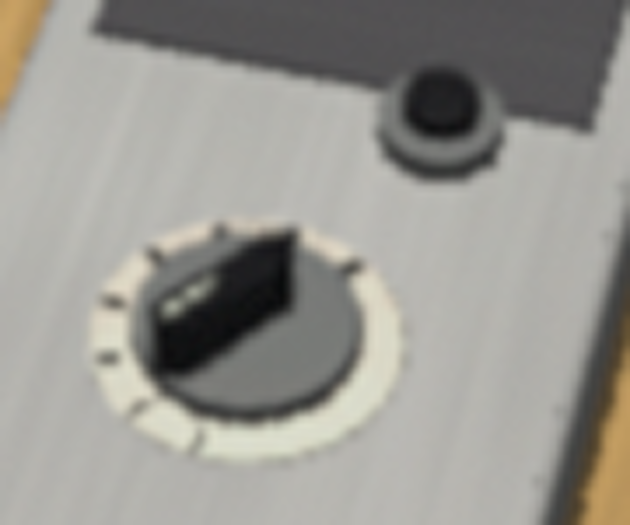

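Run:
```python
from h import *
d=np.load('pics/top0.npz');d2=np.load('pics/side0.npz')
D=onz(d,305.8,237.8,.087); print('dial top',D)
# button from top
f=lambda x,y:(245+(x+.5)/5-.5,195+(y+.5)/5-.5)
g=lambda x,y:(300+(x+.5)/7-.5,200+(y+.5)/7-.5)
B=onz(d,*f(610,311),.096); print('button',B,'side',onz(d2,*g(442,100),.096))
print('dial side',onz(d2,*g(249,328),.087))
for n,p in dict(ptr=(226,149),back=(334,234)).items(): print(n,onz(d,*f(*p),.115))
a=onz(d,*f(226,149),.115)-D; 
for p in [(178,215),(193,150),(243,103),(308,92),(372,110),(418,158),(433,221),(413,285)]:
  q=onz(d,*f(*p),.077)-D; print(np.degrees(np.arctan2(q[1],q[0])).round(1), np.hypot(q[0],q[1]).round(4))
print('bar ang',np.degrees(np.arctan2(a[1],a[0])),np.hypot(a[0],a[1]))
w=D-B; print('yaw', np.arctan2(w[1],w[0])-np.arctan2(.105,.04))
for p in [(200,255),(186,248)]: print('bottle',onz(d,*p,0.18 if p[0]<190 else .09))
```

```text
dial top [0.55694404 0.0565583  0.087     ]
button [ 0.52519956 -0.05050719  0.096     ] side [ 0.52800128 -0.04986794  0.096     ]
dial side [0.5580528  0.06038702 0.087     ]
ptr [0.57520088 0.08451211 0.115     ]
back [0.54676708 0.04654629 0.115     ]
89.3 0.0459
59.6 0.048
29.8 0.0484
0.9 0.0468
-28.9 0.0466
-59.0 0.0461
-88.7 0.0454
-119.8 0.0447
bar ang 56.85114140566067 0.03338753782206019
yaw 0.07574000375686563
bottle [0.52063758 0.24059801 0.09      ]
bottle [0.5211524  0.24350743 0.18      ]
```

Candidates:
- **Dial:** one only, top px (306,238). Its bar points to mark 2, and the target is mark 6, at about -60° in world yaw.
- **Button:** one only, (367,257). The crop confirms both choices.
- **Bottles:** four look-alikes, all to be left. The one at (200,255) is rightmost.

Plan: fingers shut, push with the narrow face, and turn the tool along with the bar.

Emit:
play_rows(
  xyz=[
    [1.6,3.2,0],
    [3.2,6.5,0],
    [4.8,9.8,0],
    [6.4,13,0],
    [8,16.2,0],
    [9.6,19.5,0],
    [11.2,22.8,0],
    [12.8,26,0],
    [14.4,29.2,0],
    [16,32.5,0],
    [17.6,35.8,0],
    [19.2,39,0],
  ],
  dr=[
    [0,0,0.11],
    [0,0,0.22],
    [0,0,0.33],
    [0,0,0.44],
    [0,0,0.55],
    [0,0,0.66],
    [0,0,0.77],
    [0,0,0.88],
    [0,0,0.99],
    [0,0,1.1],
    [0,0,1.21],
    [0,0,1.32],
  ],
  hand=1,
  newtons=40,
)

```text
time_s: 1.1
eef_pos: [0.4208, -0.1625, 0.1974]
tcp_rot: [-2.054, -2.376, 0.001]
ft_force: [0.7, -0.0, 0.7]
grip_width: 0.001
```

Emit:
play_rows(
  xyz=[
    [1.3,2.6,0],
    [2.6,5.2,0],
    [3.9,7.8,0],
    [5.2,10.4,0],
    [6.4,13,0],
    [7.7,15.6,0],
    [9,18.2,0],
    [10.3,20.8,0],
    [11.6,23.4,0],
    [12.8,25.7,0],
    [12.8,25.7,0],
    [12.8,25.7,0],
  ],
  dr=[
    [0,0,0.09],
    [0,0,0.18],
    [0,0,0.27],
    [0,0,0.36],
    [0,0,0.45],
    [0,0,0.54],
    [0,0,0.63],
    [0,0,0.72],
    [0,0,0.81],
    [0,0,0.9],
    [0,0,0.9],
    [0,0,0.9],
  ],
)

```text
time_s: 2.1
eef_pos: [0.5486, 0.0955, 0.1966]
tcp_rot: [-0.813, -3.033, 0.002]
ft_force: [-0.4, 0.0, 0.4]
grip_width: 0.002
```

Run:
```python
from h import *
d=grab('wrist','w1'); d=grab('side','s1'); d=grab('top','t1'); s=monitor.observe(); print(s['eef_pos'],s['tcp_rot'],s['joint_positions'])
a=cv2.imread('pics/w1.png');b=cv2.imread('pics/s1.png')
cv2.imwrite('pics/m1.png',np.hstack([cv2.resize(a,(400,300)),b[150:350,250:517].copy() if 0 else cv2.resize(b[150:375,230:530],(400,300))]))
```

```text
[0.5484796  0.09377684 0.19719281] [-8.18150577e-01 -3.03215335e+00  2.14574897e-03] [-6.50198513e-02 -2.72222669e-02 -3.89931740e-02  1.56027423e+00
 -1.14260367e-03  4.62078174e-01]
```

View pics/m1.png

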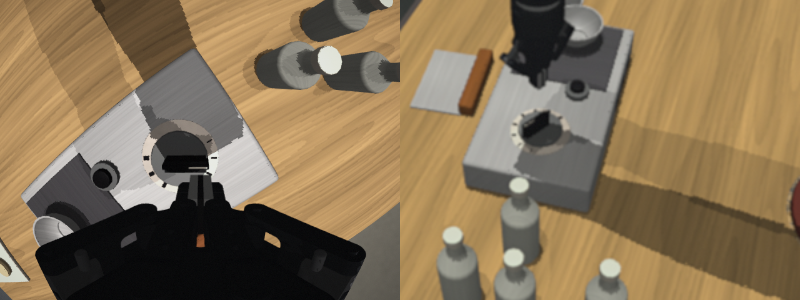

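The wrist view shows the shut fingertips on the near, counter-clockwise side of the bar. I'll lower to just above the bar and check.

Emit:
play_rows(
  xyz=[
    [0,0.1,-1.5],
    [0,0.1,-3],
    [0,0.1,-4.5],
    [0,0.1,-6],
    [0,0.1,-7.5],
    [0,0.1,-7.5],
    [0,0.1,-7.5],
  ],
  dr=[
    [0,0,0],
    [0,0,0],
    [0,0,0],
    [0,0,0],
    [0,0,0],
    [0,0,0],
    [0,0,0],
  ],
)

```text
time_s: 2.83
eef_pos: [0.5478, 0.0941, 0.122]
tcp_rot: [-0.82, -3.03, 0.003]
ft_force: [-0.0, -0.9, 1.0]
grip_width: 0.001
```

Run:
```python
from h import *
d=grab('wrist','w2'); d=grab('side','s2'); s=monitor.observe(); print(s['eef_pos'],s['tcp_rot'],s['ft_force'])
a=cv2.imread('pics/w2.png');b=cv2.imread('pics/s2.png')
cv2.imwrite('pics/m2.png',np.hstack([cv2.resize(a[180:360,200:440],(400,300)),cv2.resize(b[200:290,290:410],(400,300))]))
```

```text
[0.54889642 0.09427863 0.1234368 ] [ 8.19826634e-01  3.03241915e+00 -1.72804304e-03] [-0.13857609  0.53826751  0.75112399]
```

View pics/m2.png

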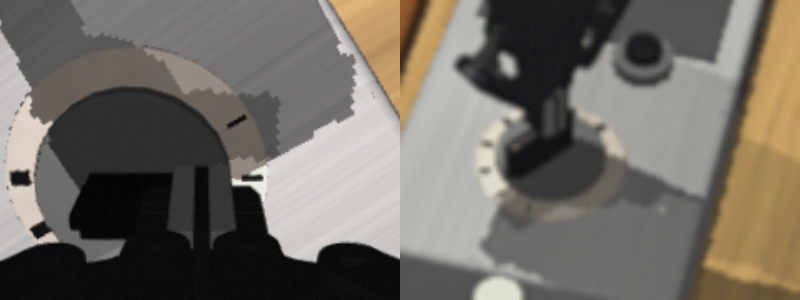

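```bash
python3 - <<'E'
from h import *
d=np.load('pics/s2.npz')
D=np.array([.557,.0575,.087]);
def P(p): u,v=proj(d,p); return round((u-290)*400/120),round((v-200)*300/90)
print('tcp',P([.5489,.0943,.1234]))
e=np.array([.5,.866,0]);n=np.array([-.866,.5,0])
for s,r in((-7,38),(7,38),(-7,-18),(7,-18)): print(s,r,P(D+e*r/1e3+n*s/1e3+[0,0,.028]))
E
python3 - <<'E'
import cv2
b=cv2.imread('pics/s2.png');cv2.imwrite('pics/m2b.png',cv2.resize(b[200:290,290:410],(800,600),interpolation=cv2.INTER_CUBIC))
E
```

```text
tcp (146, 160)
-7 38 (103, 147)
7 38 (117, 159)
-7 -18 (167, 106)
7 -18 (181, 118)
```

View pics/m2b.png

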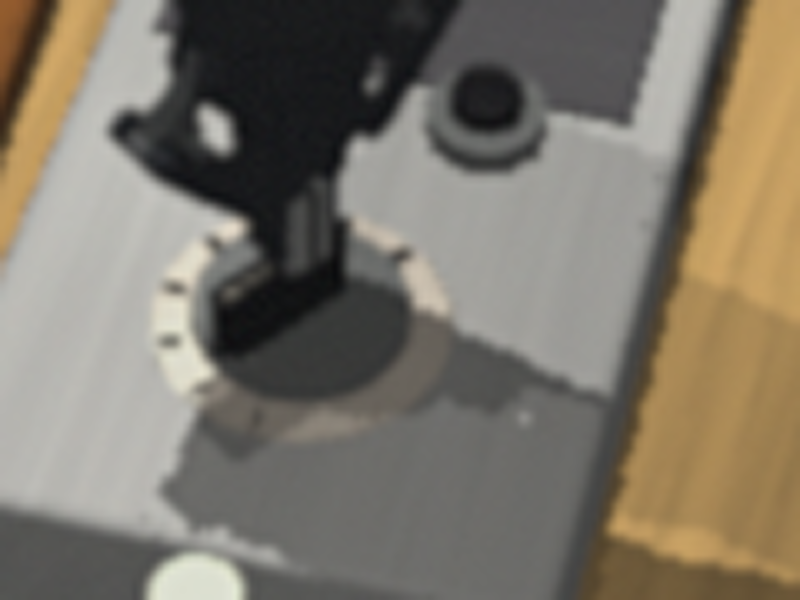

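Run:
```python
from h import *
b=cv2.imread('pics/s2.png')[205:275,300:370].astype(float); a=cv2.imread('pics/s1.png')[205:275,300:370].astype(float)
c=cv2.imread('pics/w2.png')[240:340,240:380].astype(float)
f=lambda x,w:cv2.resize((255*(x/255)**.45).astype(np.uint8),(w,400),interpolation=cv2.INTER_CUBIC)
cv2.imwrite('pics/m2c.png',np.hstack([f(b,400),f(a,400)]));cv2.imwrite('pics/m2d.png',f(c,560))
```

```text
(no output)
```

View pics/m2c.png

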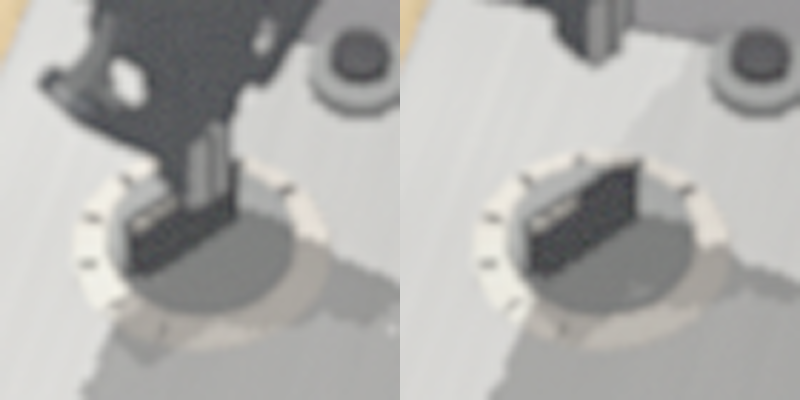

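View pics/m2d.png

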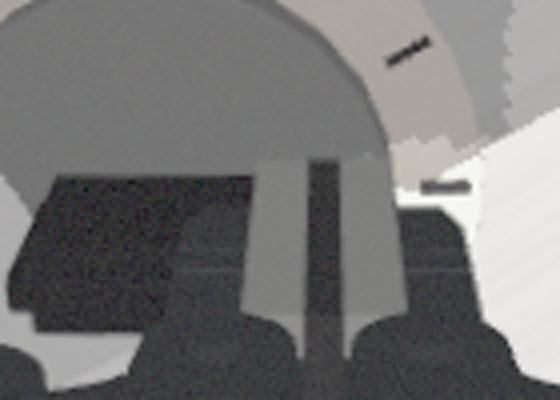

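Run:
```python
from h import *
d=np.load('pics/s2.npz'); w=np.load('pics/w2.npz'); s=monitor.observe()
print('side tip on z=.1234',onz(d,335,241,.1234), 'tcp',s['eef_pos'])
V=w['view'];R=V[:3,:3];c=-R.T@V[:3,3];print('wrist cam',c.round(4),'axis',R[2].round(3),w['fx'])
def wray(u,v):
    x=np.array([(u-w['cx'])/w['fx'],(v-w['cy'])/w['fy']]);th=np.hypot(*x)
    return R.T@np.r_[x/th*np.sin(th),np.cos(th)]
def won(u,v,z): r=wray(u,v); return c+r*(z-c[2])/r[2]
k=lambda x,y:(240+(x+.5)/4-.5,240+(y+.5)/4-.5)
print('finger tip',won(*k(323,160),.1234),won(*k(258,160),.1234),won(*k(390,160),.1234))
for p in [(55,176),(40,330),(8,290)]: print('bar',won(*k(*p),.115))
```

```text
side tip on z=.1234 [0.55328837 0.07479306 0.1234    ] tcp [0.54889642 0.09427863 0.1234368 ]
wrist cam [0.4913 0.1267 0.2982] axis [ 0.223 -0.133 -0.966] 371.64829954431775
finger tip [0.55081151 0.09147963 0.1234    ] [0.54668625 0.08438467 0.1234    ] [0.55508951 0.09877617 0.1234    ]
bar [0.53775025 0.05739338 0.115     ]
bar [0.55620748 0.04225246 0.115     ]
bar [0.5487829  0.04184563 0.115     ]
```

Run:
```python
from h import *
d=np.load('pics/s1.npz')
for p in ([.5485,.0938,.1972],[.5489,.0943,.1234],[.5489,.0943,.1384]): 
  u,v=proj(d,p); print(u,v,'panel',(u-300)*400/70,(v-205)*400/70)
b=cv2.imread('pics/s1.png')[170:240,300:370].astype(float)
f=lambda x,w:cv2.resize((255*(x/255)**.45).astype(np.uint8),(w,600),interpolation=cv2.INTER_CUBIC)
cv2.imwrite('pics/m1e.png',f(b,600))
print((np.array(proj(d,[.5485,.0938,.1972]))-[300,170])*600/70)
```

```text
334.129925394144 224.90549031020703 panel 195.0281451093942 113.74565891546874
333.88493238123306 247.87911673068635 panel 193.62818503561746 245.02352417535056
333.88163104339105 243.40424519090155 panel 193.6093202479489 219.45282966229456
[292.54221766 470.61848837]
```

View pics/m1e.png

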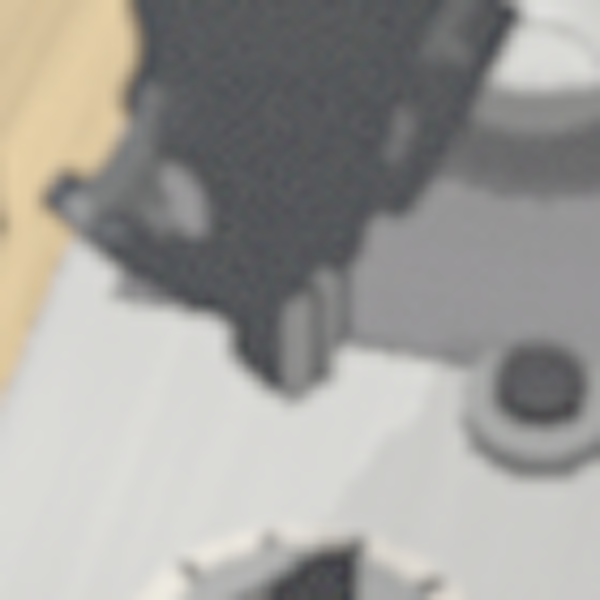

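The side view puts the visible fingertip about 15 mm higher than the nominal TCP suggests. I'll lower carefully beside the bar, watch the force and look again.

Emit:
play_rows(
  xyz=[
    [-0.1,0.1,-0.5],
    [-0.1,0.1,-1],
    [-0.1,0.1,-1.5],
    [-0.1,0.1,-2],
    [-0.1,0.1,-2.5],
    [-0.1,0.1,-2.5],
    [-0.1,0.1,-2.5],
  ],
  dr=[
    [0,0,0],
    [0,0,0],
    [0,0,0],
    [0,0,0],
    [0,0,0],
    [0,0,0],
    [0,0,0],
  ],
)

```text
time_s: 3.52
eef_pos: [0.5475, 0.0953, 0.0979]
tcp_rot: [-0.82, -3.032, 0.002]
ft_force: [-1.1, 0.0, -0.4]
grip_width: 0.001
```

Run:
```python
from h import *
grab('wrist','w3'); d=grab('side','s3'); s=monitor.observe(); print(s['eef_pos'],s['tcp_rot'],s['ft_force'])
f=lambda x,w:cv2.resize((255*(x/255)**.45).astype(np.uint8),(w,400),interpolation=cv2.INTER_CUBIC)
b=cv2.imread('pics/s3.png')[205:275,300:370]
c=cv2.imread('pics/w3.png')[240:340,260:360]
cv2.imwrite('pics/m3.png',np.hstack([f(b,400),f(c,400)]))
print((np.array(proj(d,s['eef_pos']))-[300,205])*400/70)
```

```text
[0.54797692 0.09529715 0.09856201] [ 8.19733151e-01  3.03231085e+00 -1.65554586e-03] [ 0.20787885 -0.18853953  0.0963945 ]
[195.03168103 288.83345187]
```

View pics/m3.png

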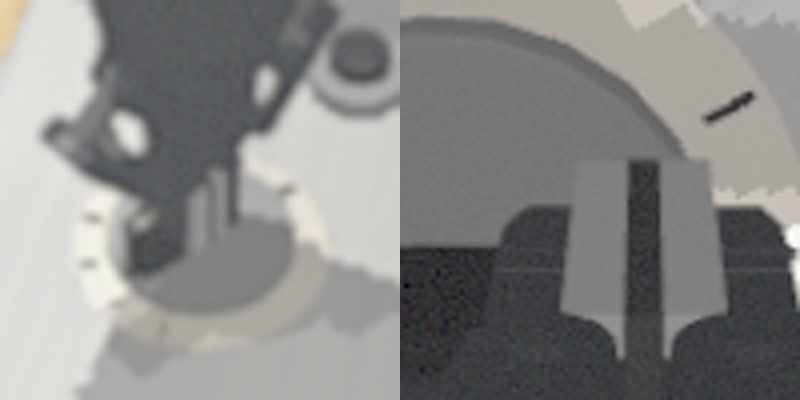

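Emit:
play_rows(
  xyz=[
    [0,0,-0.3],
    [0,0,-0.6],
    [0.35,-0.2,-0.6],
    [0.7,-0.4,-0.6],
    [0.7,-0.4,-0.6],
  ],
  dr=[
    [0,0,0],
    [0,0,0],
    [0,0,0],
    [0,0,0],
    [0,0,0],
  ],
)

```text
time_s: 4.03
eef_pos: [0.5557, 0.0908, 0.0926]
tcp_rot: [0.82, 3.032, -0.002]
ft_force: [0.1, -0.4, -0.2]
grip_width: 0.001
```

Run:
```python
from h import *
s=monitor.observe(); p=s['eef_pos'];print(p,s['ft_force'])
r=s['tcp_rot'];yaw=np.degrees(2*np.arctan2(r[1],r[0]))%360;print('yaw',yaw)
D=np.array([.557,.0575]);q=p[:2]-D
for ph in range(60,-65,-5):
    e=np.radians(ph);T=D+28e-3*np.array([np.cos(e),np.sin(e)])+18e-3*np.array([-np.sin(e),np.cos(e)])
    print(ph,((T-p[:2])*100).round(2),round(np.radians(ph+90-yaw),3), (T*100).round(2))
e=np.radians(60);print('along',q@[np.cos(e),np.sin(e)],'off',q@[-np.sin(e),np.cos(e)])
```

```text
[0.55569289 0.09080695 0.09257336] [ 0.08834887 -0.43298349 -0.16949973]
yaw 149.72424495762692
60 [-0.03 -0.01] 0.005 [55.54  9.07]
55 [ 0.26 -0.  ] -0.082 [55.83  9.08]
50 [ 0.55 -0.03] -0.17 [56.12  9.05]
45 [ 0.84 -0.08] -0.257 [56.41  9.  ]
40 [ 1.12 -0.15] -0.344 [56.69  8.93]
35 [ 1.39 -0.25] -0.432 [56.96  8.83]
30 [ 1.66 -0.37] -0.519 [57.22  8.71]
25 [ 1.91 -0.52] -0.606 [57.48  8.56]
20 [ 2.15 -0.68] -0.693 [57.72  8.4 ]
15 [ 2.37 -0.87] -0.781 [57.94  8.21]
10 [ 2.58 -1.07] -0.868 [58.14  8.01]
5 [ 2.76 -1.29] -0.955 [58.33  7.79]
0 [ 2.93 -1.53] -1.042 [58.5   7.55]
-5 [ 3.08 -1.78] -1.13 [58.65  7.3 ]
-10 [ 3.2  -2.04] -1.217 [58.77  7.04]
-15 [ 3.3  -2.32] -1.304 [58.87  6.76]
-20 [ 3.38 -2.6 ] -1.391 [58.95  6.48]
-25 [ 3.43 -2.88] -1.479 [59.   6.2]
-30 [ 3.46 -3.17] -1.566 [59.02  5.91]
-35 [ 3.46 -3.46] -1.653 [59.03  5.62]
-40 [ 3.43 -3.75] -1.741 [59.    5.33]
-45 [ 3.38 -4.04] -1.828 [58.95  5.04]
-50 [ 3.31 -4.32] -1.915 [58.88  4.76]
-55 [ 3.21 -4.59] -2.002 [58.78  4.49]
-60 [ 3.09 -4.86] -2.09 [58.66  4.23]
along 0.02819110736471318 off 0.017785468498009497
```

Emit:
play_rows(
  xyz=[
    [0.12,0,0],
    [0.26,0,0],
    [0.4,-0.01,0],
    [0.55,-0.03,0],
    [0.7,-0.05,0],
    [0.84,-0.08,0],
    [0.98,-0.11,0],
    [1.12,-0.15,0],
    [1.25,-0.2,0],
    [1.39,-0.25,0],
    [1.52,-0.31,0],
    [1.66,-0.37,0],
  ],
  dr=[
    [0,0,-0.04],
    [0,0,-0.08],
    [0,0,-0.13],
    [0,0,-0.17],
    [0,0,-0.21],
    [0,0,-0.26],
    [0,0,-0.3],
    [0,0,-0.34],
    [0,0,-0.39],
    [0,0,-0.43],
    [0,0,-0.48],
    [0,0,-0.52],
  ],
)

```text
time_s: 5.03
eef_pos: [0.5725, 0.087, 0.0927]
tcp_rot: [1.576, 2.717, -0.002]
ft_force: [0.8, 0.1, 0.1]
grip_width: 0.001
```

```bash
cat > look.py <<'E'
from h import *
import sys
n=sys.argv[1]
grab('wrist','w'+n); d=grab('side','s'+n); s=monitor.observe(); p=s['eef_pos'];print(s['time_s'],p,s['ft_force'])
r=s['tcp_rot'];yaw=np.degrees(2*np.arctan2(r[1],r[0]))%360;print('yaw',yaw,'q6',s['joint_positions'][5],s['tcp_rot'])
f=lambda x,w:cv2.resize((255*(x/255)**.45).astype(np.uint8),(w,400),interpolation=cv2.INTER_CUBIC)
b=cv2.imread(f'pics/s{n}.png')[205:275,300:370]
c=cv2.imread(f'pics/w{n}.png')[220:340,240:360]
cv2.imwrite(f'pics/m{n}.png',np.hstack([f(b,400),f(c,400)]))
q=p[:2]-[.557,.0575]; e=np.radians(yaw-90);print('along',q@[np.cos(e),np.sin(e)],'off',q@[-np.sin(e),np.cos(e)])
E
python3 look.py 4
```

```text
5.1333 [0.57254843 0.08692223 0.09261826] [ 0.3198478  -0.00175633  0.82584414]
yaw 119.87714224097887 q6 0.9751590391303331 [ 1.57339334e+00  2.71846214e+00 -2.01909595e-03]
along 0.028138418387379096 off 0.017766566790699892
```

View pics/m4.png

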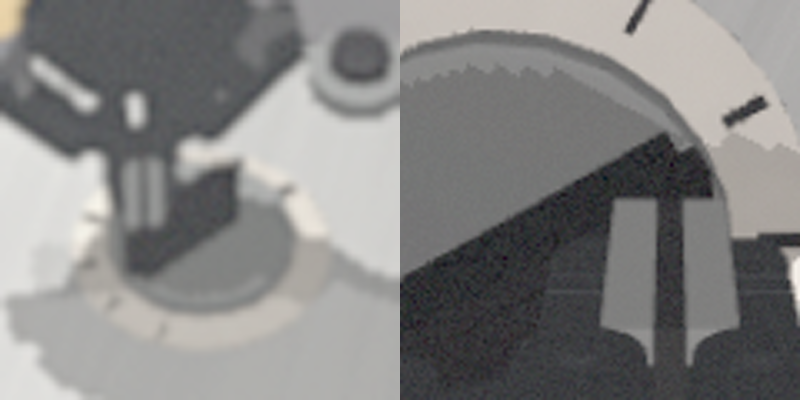

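```bash
cat >> h.py <<'E'
def wray(w,u,v):
    V=w['view'];R=V[:3,:3];c=-R.T@V[:3,3]
    x=np.array([(u-w['cx'])/w['fx'],(v-w['cy'])/w['fy']]);th=np.hypot(*x)
    return c,R.T@np.r_[x/th*np.sin(th),np.cos(th)]
def won(w,u,v,z): c,r=wray(w,u,v); return c+r*(z-c[2])/r[2]
E
python3 - <<'E'
from h import *
d=np.load('pics/s4.npz');w=np.load('pics/w4.npz')
S=lambda x,y:(300+(x+.5)*.175-.5,205+(y+.5)*.175-.5)
W=lambda x,y:(240+(x-400+.5)*.3-.5,220+(y+.5)*.3-.5)
for z in (.0926,.1,.11,.115,.12,.13): print(z,'side',onz(d,*S(145,228),z)[:2].round(4),'wrist',won(w,*W(668,200),z)[:2].round(4))
print('bar end wrist top corner', won(w,*W(668,132),.115),won(w,*W(712,195),.115))
print('disc rim by wrist', won(w,*W(520,32),.087), 'disc rim right',won(w,*W(727,215),.087))
E
```

```text
0.0926 side [0.5801 0.0672] wrist [0.5745 0.0826]
0.1 side [0.5778 0.0731] wrist [0.573  0.0851]
0.11 side [0.5747 0.0811] wrist [0.5711 0.0886]
0.115 side [0.5732 0.0851] wrist [0.5701 0.0903]
0.12 side [0.5717 0.089 ] wrist [0.5691 0.0921]
0.13 side [0.5686 0.097 ] wrist [0.5671 0.0955]
bar end wrist top corner [0.56532403 0.0986541  0.115     ] [0.57480981 0.09385847 0.115     ]
disc rim by wrist [0.54252542 0.09314184 0.087     ] disc rim right [0.58496739 0.08300491 0.087     ]
```

Turned to 30°, the TCP is over the bar's midline, yet there's no contact and the dial hasn't moved. Triangulation puts the real fingertip about 25 mm above the reported TCP. I'll lift, go back beside the bar, and descend until contact to calibrate.

Emit:
play_rows(
  xyz=[
    [0,0,0.7],
    [0,0,1.4],
    [-0.5,0.2,1.4],
    [-1,0.4,1.4],
    [-1.5,0.55,1.4],
    [-2,0.7,1.4],
    [-2.5,0.9,1.4],
    [-2.5,0.9,1.4],
    [-2.5,0.9,0.7],
    [-2.5,0.9,0],
    [-2.5,0.9,-0.7],
    [-2.5,0.9,-0.7],
  ],
  dr=[
    [0,0,0],
    [0,0,0],
    [0,0,0.1],
    [0,0,0.2],
    [0,0,0.3],
    [0,0,0.4],
    [0,0,0.5],
    [0,0,0.52],
    [0,0,0.52],
    [0,0,0.52],
    [0,0,0.52],
    [0,0,0.52],
  ],
)

```text
time_s: 6.13
eef_pos: [0.5465, 0.0959, 0.0834]
tcp_rot: [-0.824, -3.03, 0.003]
ft_force: [-1.0, 0.5, -0.4]
grip_width: 0.0
```

```bash
python3 look.py 5
```

```text
6.2333 [0.54714999 0.09584378 0.08489259] [-0.78453523  0.02126535  0.62192068]
yaw 149.61581648145136 q6 0.4690078875798634 [-8.23189535e-01 -3.03149450e+00  2.10021975e-03]
along 0.02809529182737898 off 0.027891262084888298
```

View pics/m5.png

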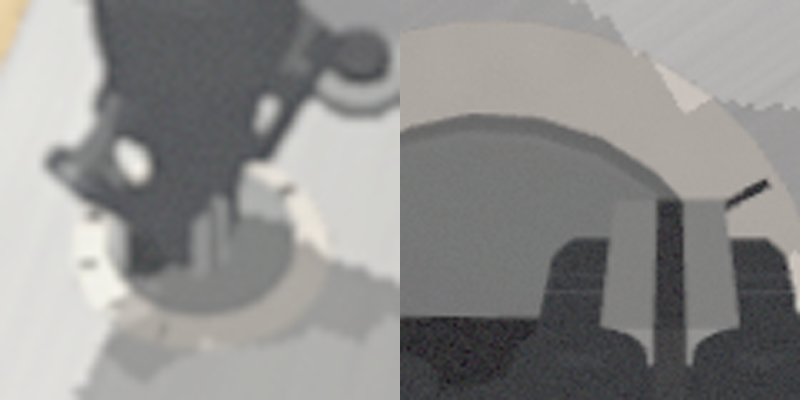

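Emit:
play_rows(
  xyz=[
    [0,0,-0.3],
    [0,0,-0.6],
    [0,0,-0.9],
    [0,0,-1.2],
    [0,0,-1.2],
  ],
  dr=[
    [0,0,0],
    [0,0,0],
    [0,0,0],
    [0,0,0],
    [0,0,0],
  ],
)

```text
time_s: 6.65
eef_pos: [0.5467, 0.0959, 0.0721]
tcp_rot: [-0.823, -3.031, 0.002]
ft_force: [-0.3, -0.1, -0.1]
grip_width: 0.002
```

```bash
python3 look.py 6
```

```text
6.75 [0.54701975 0.09586817 0.0727506 ] [ 0.44739621 -0.18432194 -0.14289737]
yaw 149.61325683709606 q6 0.4690772518332342 [-8.23185566e-01 -3.03121215e+00  2.17396885e-03]
along 0.028049212096871178 off 0.02801720803063516
```

View pics/m6.png

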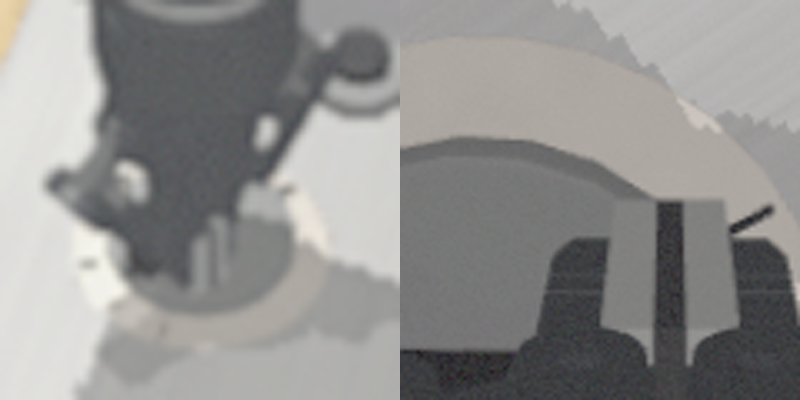

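No force at TCP z 0.0727, and the tip now shows well below the bar's top. I'll go 3 mm lower and advance towards the flank.

Emit:
play_rows(
  xyz=[
    [0,0,-0.3],
    [0.3,-0.2,-0.3],
    [0.6,-0.35,-0.3],
    [0.84,-0.5,-0.3],
    [0.98,-0.5,-0.3],
    [1.13,-0.5,-0.3],
    [1.27,-0.52,-0.3],
    [1.42,-0.54,-0.3],
    [1.57,-0.56,-0.3],
    [1.71,-0.59,-0.3],
  ],
  dr=[
    [0,0,0],
    [0,0,0],
    [0,0,0],
    [0,0,0],
    [0,0,-0.04],
    [0,0,-0.08],
    [0,0,-0.13],
    [0,0,-0.17],
    [0,0,-0.21],
    [0,0,-0.26],
  ],
)

```text
time_s: 7.58
eef_pos: [0.5643, 0.0901, 0.0698]
tcp_rot: [-1.211, -2.897, 0.001]
ft_force: [-0.7, 2.1, 0.7]
grip_width: 0.0
```

```bash
python3 look.py 7
```

```text
7.6833 [0.56457969 0.0897856  0.06985314] [-0.32110088 -0.03404339 -1.64970299]
yaw 134.65729179940777 q6 0.7209821471689878 [-1.21073148e+00 -2.89841629e+00  1.84423002e-03]
along 0.02808401825968153 off 0.01763800865734905
```

View pics/m7.png

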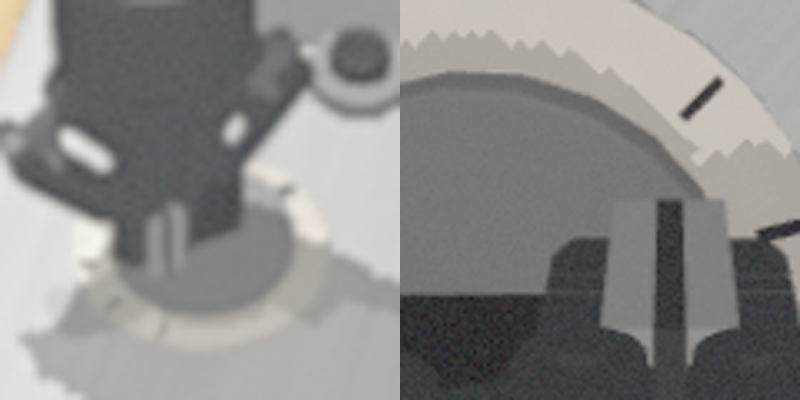

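The bar now lies parallel to the tool's face and follows it, at 2 N. Continuing along the arc.

Emit:
play_rows(
  xyz=[
    [0.23,-0.05,0],
    [0.5,-0.15,0],
    [0.76,-0.27,0],
    [1.02,-0.42,0],
    [1.26,-0.58,0],
    [1.48,-0.77,0],
    [1.68,-0.97,0],
    [1.87,-1.19,0],
    [2.04,-1.43,0],
    [2.19,-1.68,0],
    [2.31,-1.94,0],
  ],
  dr=[
    [0,0,-0.08],
    [0,0,-0.17],
    [0,0,-0.26],
    [0,0,-0.34],
    [0,0,-0.43],
    [0,0,-0.52],
    [0,0,-0.61],
    [0,0,-0.69],
    [0,0,-0.78],
    [0,0,-0.87],
    [0,0,-0.95],
  ],
)

```text
time_s: 8.6
eef_pos: [0.5878, 0.0709, 0.0699]
tcp_rot: [-2.403, -2.02, -0.0]
ft_force: [-0.6, 3.6, 1.1]
grip_width: 0.002
```

```bash
python3 look.py 8
```

```text
8.7 [0.58787606 0.07026162 0.06987933] [-0.02118642  1.62278604  0.48065402]
yaw 80.22077621379458 q6 1.6394910034721837 [-2.40178437e+00 -2.02323459e+00  8.72238587e-04]
along 0.02825983150847824 off 0.017820559099378984
```

View pics/m8.png

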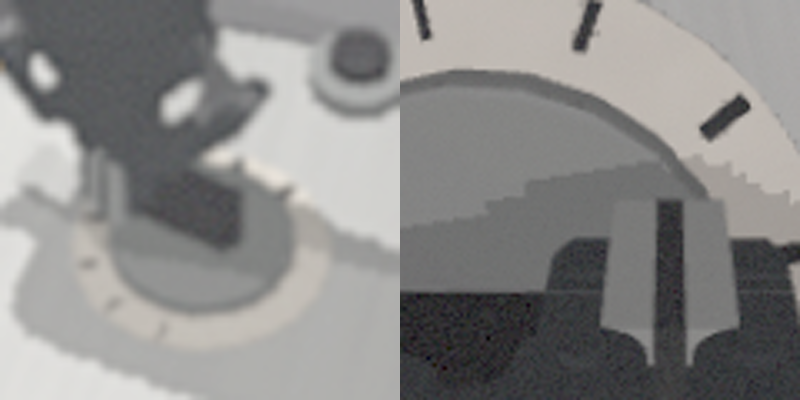

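Emit:
play_rows(
  xyz=[
    [0.08,-0.27,0],
    [0.16,-0.55,0],
    [0.21,-0.83,0],
    [0.23,-1.12,0],
    [0.24,-1.41,0],
    [0.21,-1.7,0],
    [0.16,-1.99,0],
    [0.09,-2.27,0],
    [0.09,-2.27,0],
    [0.09,-2.27,0],
  ],
  dr=[
    [0,0,-0.09],
    [0,0,-0.17],
    [0,0,-0.26],
    [0,0,-0.35],
    [0,0,-0.44],
    [0,0,-0.52],
    [0,0,-0.61],
    [0,0,-0.7],
    [0,0,-0.7],
    [0,0,-0.7],
  ],
)

```text
time_s: 9.53
eef_pos: [0.5888, 0.0474, 0.0699]
tcp_rot: [-2.947, -1.085, 0.0]
ft_force: [0.5, 1.1, 0.1]
grip_width: 0.002
```

```bash
python3 look.py 9
```

```text
9.6333 [0.58877819 0.04763465 0.06986383] [-0.11619878  0.14650397  0.3469475 ]
yaw 40.36180749125538 q6 2.296088244453153 [-2.94756132e+00 -1.08337615e+00  2.86325431e-04]
along 0.02809704674064676 off 0.017825115780142446
```

View pics/m9.png

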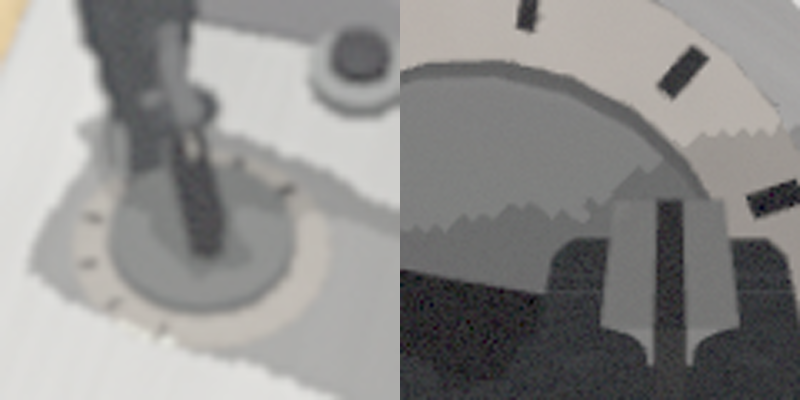

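The bar has snapped ahead of the finger into the mark-6 direction, about 10° beyond the tool. Now I'll back off, lift and take a clear view.

Emit:
play_rows(
  xyz=[
    [0.5,0.4,0],
    [1.1,0.9,0],
    [1.1,0.9,2],
    [1.1,0.9,4.5],
    [1.1,0.9,7.5],
    [-1,-2,8.5],
    [-3,-5,8.5],
    [-5,-8,8.5],
    [-6.3,-9.8,8.5],
    [-6.3,-9.8,8.5],
    [-6.3,-9.8,8.5],
  ],
  dr=[
    [0,0,0],
    [0,0,0],
    [0,0,0],
    [0,0,0],
    [0,0,0],
    [0,0,0],
    [0,0,0],
    [0,0,0],
    [0,0,0],
    [0,0,0],
    [0,0,0],
  ],
)

```text
time_s: 10.55
eef_pos: [0.5261, -0.0509, 0.1552]
tcp_rot: [-2.948, -1.082, -0.001]
ft_force: [0.5, -0.1, 0.2]
grip_width: 0.002
```

```bash
python3 look.py 10
python3 - <<'E'
from h import *
d=grab('top','t10'); f=lambda x:cv2.resize((255*(x/255)**.6).astype(np.uint8),(400,300),interpolation=cv2.INTER_CUBIC)
cv2.imwrite('pics/m10b.png',np.hstack([f(cv2.imread('pics/t10.png')[190:310,240:400]),f(cv2.imread('pics/s10.png')[170:275,290:430])]))
cv2.imwrite('pics/m10c.png',cv2.imread('pics/w10.png'))
E
```

```text
10.65 [ 0.52650667 -0.04983133  0.15501454] [-0.32244021  0.16437074 -0.9401203 ]
yaw 40.414258948337135 q6 2.093548049821994 [-2.94712609e+00 -1.08474765e+00 -5.59819686e-04]
along 0.06195049059898157 off -0.09280083257212116
```

View pics/m10b.png

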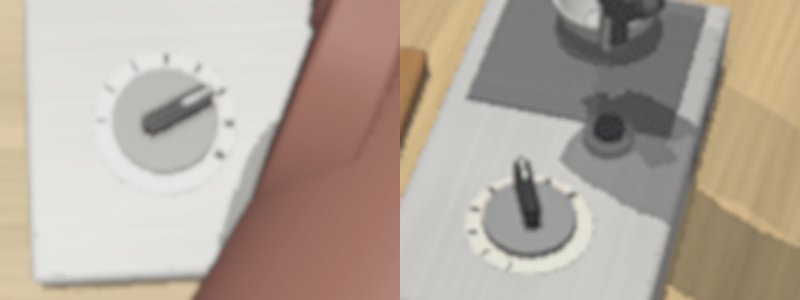

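View pics/m10c.png

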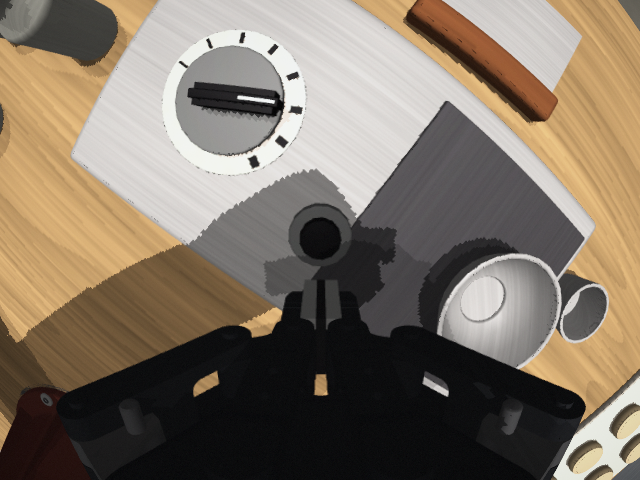

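The dial bar points at the sixth mark (wrist px (296,110), white line end at (278,101)), so it has moved exactly four clicks. The fingers are lined up with the button at wrist px (320,238). Descending.

Run:
```python
from h import *
w=np.load('pics/w10.npz');print(won(w,320,238,.096))
d=np.load('pics/s10.npz'); print(onz(d,290+608*140/400,170+127*105/300,.096))
```

```text
[ 0.52743001 -0.05020554  0.096     ]
[ 0.2151534  -0.15989754  0.096     ]
```

Emit:
play_rows(
  xyz=[
    [0,0,-1.5],
    [0,0,-3],
    [0,0,-4.5],
    [0,0,-6],
    [0,0,-7],
    [0,0,-7.3],
    [0,0,-7.3],
    [0,0,-7.3],
  ],
  dr=[
    [0,0,0],
    [0,0,0],
    [0,0,0],
    [0,0,0],
    [0,0,0],
    [0,0,0],
    [0,0,0],
    [0,0,0],
  ],
)

```text
time_s: 11.37
eef_pos: [0.5269, -0.0494, 0.0825]
tcp_rot: [-2.947, -1.086, -0.001]
ft_force: [0.0, 0.3, -0.4]
grip_width: -0.002
```

Run:
```python
from h import *
grab('wrist','w11');grab('side','s11');s=monitor.observe();print(s['eef_pos'],s['ft_force'])
f=lambda x:cv2.resize((255*(x/255)**.5).astype(np.uint8),(400,300),interpolation=cv2.INTER_CUBIC)
cv2.imwrite('pics/m11.png',np.hstack([f(cv2.imread('pics/w11.png')[190:340,220:420]),f(cv2.imread('pics/s11.png')[170:260,320:440])]))
```

```text
[ 0.52714898 -0.04970173  0.08293052] [-0.8951468   0.13678231 -0.03568333]
```

View pics/m11.png

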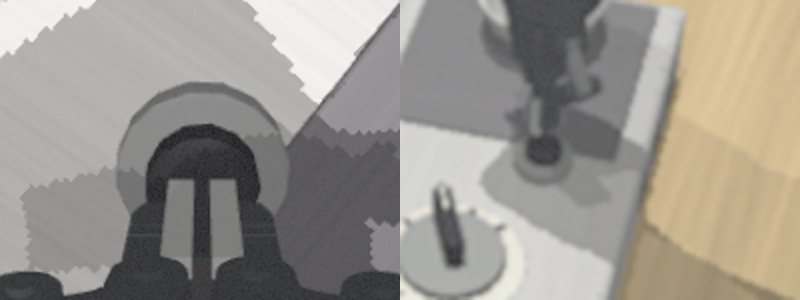

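The tips are centred just above the button cap. Pressing in small steps.

Emit:
play_rows(
  xyz=[
    [0,0,-0.3],
    [0,0,-0.6],
    [0,0,-0.9],
    [0,0,-1.2],
    [0,0,-1.2],
  ],
  dr=[
    [0,0,0],
    [0,0,0],
    [0,0,0],
    [0,0,0],
    [0,0,0],
  ],
)

```text
time_s: 11.88
eef_pos: [0.5267, -0.0496, 0.0701]
tcp_rot: [-2.947, -1.086, -0.001]
ft_force: [-0.7, 0.7, 0.4]
grip_width: 0.006
```

Emit:
play_rows(
  xyz=[
    [0,0,-0.2],
    [0,0,-0.4],
    [0,0,-0.4],
    [0,0,-0.4],
  ],
  dr=[
    [0,0,0],
    [0,0,0],
    [0,0,0],
    [0,0,0],
  ],
)

```text
time_s: 12.22
eef_pos: [0.5266, -0.0495, 0.0659]
tcp_rot: [-2.947, -1.086, -0.0]
ft_force: [0.5, -0.2, 0.3]
grip_width: -0.005
```

Emit:
play_rows(
  xyz=[
    [0,0,-0.2],
    [0,0,-0.4],
    [0,0,-0.4],
    [0,0,-0.4],
  ],
  dr=[
    [0,0,0],
    [0,0,0],
    [0,0,0],
    [0,0,0],
  ],
)

```text
time_s: 12.55
eef_pos: [0.5269, -0.0496, 0.0622]
tcp_rot: [-2.947, -1.086, -0.001]
ft_force: [1.7, 0.3, 2.1]
grip_width: -0.002
```

Emit:
play_rows(
  xyz=[
    [0,0,-0.15],
    [0,0,-0.3],
    [0,0,-0.3],
    [0,0,-0.3],
  ],
  dr=[
    [0,0,0],
    [0,0,0],
    [0,0,0],
    [0,0,0],
  ],
)

```text
time_s: 12.88
eef_pos: [0.5269, -0.0497, 0.0593]
tcp_rot: [-2.947, -1.086, -0.001]
ft_force: [-1.2, 0.8, 3.3]
grip_width: 0.001
```

Run:
```python
from h import *
grab('wrist','w12');grab('side','s12');s=monitor.observe();print(s['eef_pos'],s['ft_force'])
f=lambda x:cv2.resize((255*(x/255)**.5).astype(np.uint8),(400,300),interpolation=cv2.INTER_CUBIC)
cv2.imwrite('pics/m12.png',np.hstack([f(cv2.imread('pics/w12.png')[190:340,220:420]),f(cv2.imread('pics/s12.png')[190:250,330:410])]))
```

```text
[ 0.52689895 -0.04966005  0.0593113 ] [0.82435455 0.12729723 4.06681878]
```

View pics/m12.png

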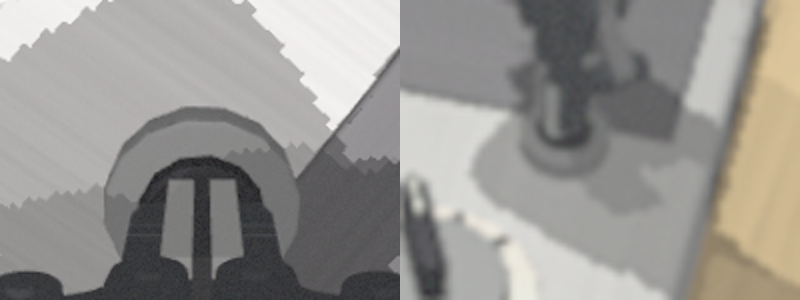

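At 4 N the spring is partly compressed. I'll press on until the hard stop shows as a jump in force.

Emit:
play_rows(
  xyz=[
    [0,0,-0.1],
    [0,0,-0.2],
    [0,0,-0.2],
    [0,0,-0.2],
  ],
  dr=[
    [0,0,0],
    [0,0,0],
    [0,0,0],
    [0,0,0],
  ],
)

```text
time_s: 13.32
eef_pos: [0.527, -0.0497, 0.0579]
tcp_rot: [-2.947, -1.086, -0.002]
ft_force: [-3.7, 1.7, 9.2]
grip_width: -0.002
```

Emit:
play_rows(
  xyz=[
    [0,0,-0.1],
    [0,0,-0.15],
    [0,0,-0.15],
  ],
  dr=[
    [0,0,0],
    [0,0,0],
    [0,0,0],
  ],
)

```text
time_s: 13.57
eef_pos: [0.5271, -0.0497, 0.0578]
tcp_rot: [2.948, 1.086, 0.002]
ft_force: [-6.1, 1.3, 16.1]
grip_width: -0.0
```

The force rose to 16 N with no further travel, so the button is on its hard stop. Lifting straight up and moving aside towards the front.

Emit:
play_rows(
  xyz=[
    [0,0,0.5],
    [0,0,1.5],
    [0,0,3.5],
    [0,0,6],
    [0,0,9],
    [0,0,12],
    [-2,-2,14],
    [-4,-5,14],
    [-6,-8,14],
    [-8,-11,14],
    [-10,-14,14],
    [-10,-14,14],
  ],
  dr=[
    [0,0,0],
    [0,0,0],
    [0,0,0],
    [0,0,0],
    [0,0,0],
    [0,0,0],
    [0,0,0],
    [0,0,0],
    [0,0,0],
    [0,0,0],
    [0,0,0],
    [0,0,0],
  ],
)

```text
time_s: 14.57
eef_pos: [0.4244, -0.1939, 0.1978]
tcp_rot: [2.95, 1.079, -0.0]
ft_force: [0.8, -0.2, 0.5]
grip_width: 0.004
```

Run:
```python
from h import *
grab('top','t13');grab('side','s13');s=monitor.observe();print(s['time_s'],s['eef_pos'],s['ft_force'],abs(s['qd']).max())
a=cv2.imread('pics/t13.png');b=cv2.imread('pics/s13.png')
cv2.imwrite('pics/m13.png',np.hstack([cv2.resize(a[90:370,100:540],(400,255)),cv2.resize(b[130:410,225:425],(182,255))]))
f=lambda x:cv2.resize(x,(400,300),interpolation=cv2.INTER_CUBIC)
cv2.imwrite('pics/m13b.png',np.hstack([f(a[195:285,260:380]),f(b[200:275,310:410])]))
```

```text
14.6667 [ 0.42642426 -0.19064334  0.19780774] [1.02392212 0.92765829 0.40961837] 0.051090450998507245
```

View pics/m13.png

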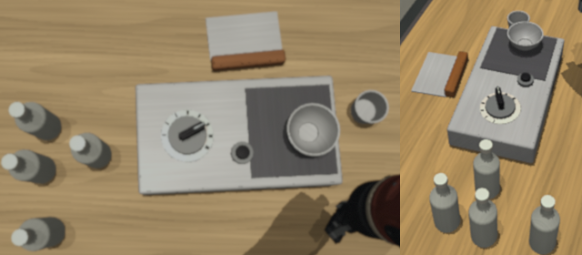

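View pics/m13b.png

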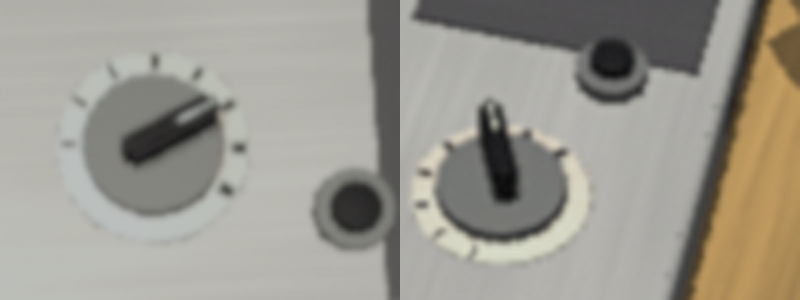

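The dial is at mark 6 and the button is up. The pan, cup, scraper and bottles look unmoved, and the arm is clear. Letting it settle, then handing in.

Emit:
play_rows(
  xyz=[
    [0,0,0],
    [0,0,0],
    [0,0,0],
  ],
  dr=[
    [0,0,0],
    [0,0,0],
    [0,0,0],
  ],
)

```text
time_s: 14.92
eef_pos: [0.4269, -0.1898, 0.1978]
tcp_rot: [-2.948, -1.084, -0.002]
ft_force: [0.4, -0.9, 0.1]
grip_width: -0.005
```

Run:
```python
from h import *
print(manip.hand_in())
```

```text
the job is handed in; nothing more can be done
None
```

I turned the dial four clicks clockwise, from mark 2 to mark 6, by pushing one flank of the bar with the shut fingertips. Then I pressed the set button to its hard stop and let it go. The job was handed in at about 15 s; no verdict was reported.

- **Final pictures:** the bar points at mark 6 and the button is up. The pan, bottles, cup and scraper look to be where they started, judged by eye only. The arm is clear of everything.
- **Button:** the force rose to 16 N with no further travel, against about 5 N for the spring fully down. The button's travel was not measured directly.
- **Disagreement:** the fingertips sat about 25–33 mm above the reported TCP, although the description puts the TCP at the tips. My first push therefore passed over the bar without touching it. I saw this in the pictures, lowered the tool and repeated the push. The side camera also placed the dial about 4 mm away from where the top camera did.

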